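Clamp the instrument cassette in its fixture

TASK

Without gripping or lifting anything, push the perforated steel cassette along its channel until it is fully home against the end stop. Then push the clamp's black lever down past its dead point so that it snaps into lock and the rubber foot presses on the cassette. Leave the other things where they are.

Things in the scene. Friction and masses are not known exactly. Their poses are not given: they have to be found in the camera images.
- fixture: Fixed aluminium base plate 160 x 285 x 10 mm with a cassette channel on top and a toggle clamp behind it. Origin on the worktop under the channel; y runs along the channel to the end stop, x across it to the clamp, z up. Plate: x -48 to 112, y -140 to 145 mm. Two rails (tops at z 22 mm, inner faces at x -33 and 38 mm) guide the cassette; open at the -y end. Yaw varies by 0.3 rad.
- stop_face (a point): Middle of the face of the steel end stop that the cassette must meet, at (2.5, 125, 25) mm in the fixture's frame; the stop is 92 mm wide, its top at z 40 mm.
- cassette: Loose perforated steel cassette, lid closed, 190 mm long (its y), body 67 mm wide (x -31 to 36 mm), 30 mm high, 0.45 to 0.9 kg; a small tab on the -x side overhangs the rail. Origin on the underside. It lies in the channel along the fixture's y, 2 mm loose sideways, 25 to 60 mm short of the stop; sliding it takes about 2 to 7 N.
- cassette_lead (a point): Middle of the cassette's end face that looks to the stop (at half height, 15 mm above its underside). Home: it meets the stop face.
- cassette_tail (a point): Middle of the cassette's other end face, the one to push on (at half height, 25 mm above the worktop; the face is about 62 mm wide, from 13 to 39 mm above the worktop).
- lever (a joint): Angle of the clamp lever, rad: 0 open (handle 0.68 rad above level, toward the fixture's +x), grows as it is pushed down, stop at 0.80. Sprung over-centre: below the dead point at about 0.42 it springs back to 0, beyond it snaps on by itself into lock (about 0.77 on a cassette). It resists most at the start, about 6 N pressed down on mid-grip, falling to zero at the dead point.
- lever_pivot (a point): Pivot of the lever, on the fixture at (82, 55, 64) mm in its frame; the axis runs along the fixture's y.
- lever_grip (a point): Point in the middle of the lever's black grip, 105 mm from the pivot; moves with the lever. The straight grip is 24 mm wide (fixture's y), 16 mm thick, and reaches from 45 to 135 mm from the pivot; its centre line passes through the pivot, (0.68 - lever) rad above level, toward the fixture's +x.
- clamp_bar: Steel bar of the clamp with a rubber foot, in the plane y = 55 mm of the fixture. Geared to the lever: it stands raised 0.93 rad over the channel (its tip to about 115 mm above the worktop) while the lever is open and comes down level as the lever goes down, its foot on the cassette's lid. Origin: its pivot, at (60, 55, 56) mm in the fixture's frame.
- bur_block: Small blue block with burs, 34 x 75 x 40 mm, loose on the base plate beside the channel; to be left alone.
- bottle_oil: Small bottle with red cap, 38 mm wide, 94 mm high, on the worktop to the left; to be left alone.
- timer: Round red timer, 61 mm wide, 40 mm high, on the worktop to the left; to be left alone.
- dosing_cup: Open plastic cup, 55 mm wide and high, on the worktop to the right; to be left alone.
- screwdriver: Screwdriver with an orange grip, 167 mm long, lying to the left; to be left alone.
Mind the look-alikes: they are no part of the job. Of the things like the cassette, leave any that is orange; of the rest the larger one is meant.

How it is judged (in metres and radians):
On the way, in this order (a step that is already met when the one before it is completed fails the run):
1. the cassette is home against the end stop (y of cassette_lead in the frame of fixture between 0.122 and 0.128 m and value of joint lever below 0.4 rad), for 0.2 s.
2. the lever is past its dead point and locked (value of joint lever above 0.72 rad), for 0.2 s.
At the end, for the whole second after the job is handed in: The cassette lies flat and at rest in the channel with its end within 3 mm of the stop, the lever is locked (over 0.72 rad) and the clamp's rubber foot presses on the cassette with more than 1 N (y of cassette_lead in the frame of fixture between 0.122 and 0.128 m and z of cassette_lead in the frame of fixture below 0.032 m and angle between cassette's own z axis and vertical below 0.08 rad and value of joint lever above 0.72 rad and contact force between clamp_bar and cassette above 1 N and linear speed of cassette below 0.01 m/s); the robot touches nothing.
It fails at once if the cassette is lifted or tipped (over 8 mm, or 0.15 rad) (z of any of cassette_lead, cassette_tail in the frame of fixture above 0.033 m or angle between cassette's own z axis and vertical above 0.15 rad).
It fails at once if one of the other loose things (bur block, bottle, timer, cup, screwdriver) is moved more than 15 mm (distance of any of bur_block, bottle_oil, timer, dosing_cup, screwdriver from where it was at the start of the episode above 0.015 m).
It also fails if it takes over 48 s, if anything falls off the work surface, if the arm or the gripper's body presses on something with over 40 N, if the wrist force passes 120 N, or if a joint passes its speed limit or range.

ROBOT

A 6-joint arm with a two-finger parallel gripper is mounted at the origin on a cart in front of the work surface, level with it; the furniture and walls round the work are solid. World frame = base frame: x ahead of the robot, y to its left, z up, the work surface at z = 0. Lengths are in mm, angles in degrees, forces in N, time in s.
With the tool pointing down it reaches from about 300 to 850 mm from the base axis. Payload 4.2 kg.
Tool frame: the origin (TCP) lies between the finger pads; the fingertips stand 14 mm ahead of it and the grasp point (between the pads) lies 5 mm behind it (env.finger_overhang is the distance from the TCP to the fingertips, in mm); z points along the fingers, y is the line along which they close (so a half turn about z gives the same grasp; the last joint's range is limited). The gripper opens to 91 mm and grips with 3 to 60 N. Pads are 32 mm wide; open, the fingers measure 118 mm over their backs; the gripper's body (76 mm by 178 mm) begins 60 mm behind the grasp point.
Start: joints at [69.156, 18.312, 89.639, -0, 72.044, -1.146], TCP at [193.816, 541.366, 227.976] pointing down, gripper open.
Joint ranges: [-177.97, 177.97], [-48.28, 115.42], [12.27, 149.76], [-77.06, 257.06], [2.81, 150.46], [-146.56, 146.56]. Speed limits (degrees/s): [147.25, 147.25, 180, 180, 180, 180].

INTERFACE

Orientations are given as [roll, pitch, yaw] about the fixed x, y, z axes, in that order (R = Rz(yaw) Ry(pitch) Rx(roll)).
In Python, from workcell import status, cams, env, finder gives the robot as it stands.
- The arm moves only by the tool apply_moves, never from a script. Its argument "increments" is a list of rows, each a list of 7 numbers: the opening, from -1 (shut) to 1 (fully open), then the shift along the world's x, y, z in m, then the turn, a rotation vector about the world's x, y, z in degrees. In form: [[gripper, x, y, z, ax, ay, az], ...]. A call has 1 to 5 rows; each row shifts and turns the commanded pose from where the row before left it; what a row does not reach is not made up. A row lasts 1/12 s, in which the tool goes at most 41.7 mm and 7.16 degrees, less where a joint would pass 70% of its speed; a pose out of reach is approached as far as the arm can. A call with a gripper value outside its range is refused whole. The fingers move at their own pace and stop on an object; "newtons" is the grip in N (left out, the last holds). Time passes only in rows, so rows that do not move let the fingers close. It gives the time, the measured TCP pose, the force, the opening and the grip force at its end, in the units of the state.
- status.state(): the state, without advancing time (a new reading comes with each control period).
- cams.grab_frame(name): name is "side" or "top"; returns a dict with "color" (420x560x3 uint8, red, green, blue), "intrinsics" (3x3 intrinsics, pixels), "R" (3x3) and "t" (3): a world point X has camera coordinates R X + t. Camera axes: x right, y down, z forward; pixel columns grow to the right and rows downward; lengths in mm; the calibration is good to about 2 mm. A picture is of the moment at which its call begins. There is no depth.
- env.job_done(): hands the job in; it is judged then, once.
Trained networks look in the newest picture that a camera, given by its name, has taken for a name from the list of things; names that differ only in an ending like _2 or _b are one class to them, and where a whole thing is asked for, a point or a joint stands for the part that bears it (a point fixed in the world has none). Each returns a list of dicts, best first, with "score" (0 to 1); they miss things now and then, are a little off and sometimes report something else, mostly with a low value. They report only what shows in the picture. A call takes as long as a camera call. They do not tell look-alikes from the thing itself.
- finder.boxes_of(query, camera): "rect" ([left, top, width, height] in pixels, round what is visible of it).
- finder.trace(query, camera): "pixels" (420x560 bool, what is visible of it) and "rect" ([left, top, width, height] in pixels, round what is visible of it).
The state is a dict: "time_s": time; "qpos": joint angles; "qvel": joint speeds; "effort": joint torques, N m; "ee_pos": TCP position; "ee_rot": TCP orientation; "force": force on the tool from outside, world axes, zero at the start; "torque": the same for the moment, N m; "gripper_width": finger opening in mm; "gripper_force": force on a finger pad.
Only numpy, scipy, OpenCV 4.12 (cv2) and the standard library are available. Lean on these libraries where they do the work, as an engineer would, in place of code of your own. Each camera call takes 0.05 s, during which the arm holds its last target. There are 200 camera calls.

## Working session

There is one attempt and no reset: what is moved stays moved. The work goes in short steps, Python scripts to look and compute and a tool call to move; the robot and the scene stay as the last step left them, time stands still between calls to the robot, and variables do not carry over. Pictures are saved under pics/ and viewed, at most 10 in all, crops included, and the job is handed in when it is done.

Besides the shell and the picture viewer there is one more tool, called after "Request:" as name(argument=value, ...) on one line, values as JSON. apply_moves: Moves the arm, as the interface text tells. Its arguments: {"type":"object","properties":{"increments":{"type":"array","items":{"type":"array","items":{"type":"number"}}},"newtons":{"type":"number"}},"required":["increments"]}

```bash
mkdir -p pics; ls
python3 - <<'E'
from workcell import status,cams,env,finder
import cv2,numpy as np
print(status.state())
for c in("side","top"):
    f=cams.grab_frame(c); cv2.imwrite(f"pics/{c}0.png",f["color"][:,:,::-1])
    print(c,f["intrinsics"].tolist(),f["R"].tolist(),f["t"].tolist())
    for q in("fixture","cassette","lever","clamp_bar","bur_block","bottle_oil","timer","dosing_cup","screwdriver"):
        print(q,[(np.round(b["rect"]).tolist(),round(b["score"],2)) for b in finder.boxes_of(q,c)][:4])
E
```

```text
pics
{'time_s': 0.0, 'qpos': array([ 6.91577008e+01,  1.83514417e+01,  8.97065256e+01,  5.82215438e-04,
        7.20436574e+01, -1.14660335e+00]), 'qvel': array([ 0.09973122,  0.04334642, -0.02295108,  0.08989085,  0.02645418,
        0.05579886]), 'effort': array([-2.55044310e-03, -4.12472999e+01, -2.31964248e+01,  7.23943161e-02,
        4.57687641e-02, -1.53060646e-04]), 'ee_pos': array([193.62052884, 540.90882177, 227.12144967]), 'ee_rot': array([-1.79898407e+02, -2.58700423e-03,  1.60304122e+02]), 'force': array([ 0.04667876, -0.05933415,  0.33947224]), 'torque': array([ 0.02306503, -0.02047041, -0.00787761]), 'gripper_force': 0.0, 'gripper_width': 90.90006822637908}
side [[499.0860287162637, 0.0, 279.36241259443585], [0.0, 499.0860287162637, 203.709420754051], [0.0, 0.0, 1.0]] [[0.9021990461413266, -0.4312395896665668, -0.008324508747752533], [-0.22680940941366132, -0.4579164199497024, -0.8595755022927735], [0.36687105765255784, 0.7773962751677286, -0.5109409539391364]] [-544.5675766695609, 196.31335940461722, 1718.0910504918277]
fixture [([230.0, 176.0, 65.0, 71.0], 0.78), ([2
[... 809 characters left out ...]
, -0.17120140797422678, -0.9178245266672251]] [197.15883533834372, 524.1711560430531, 1528.9376576069285]
fixture [([220.0, 176.0, 94.0, 95.0], 0.66), ([230.0, 182.0, 16.0, 29.0], 0.58)]
cassette [([237.0, 224.0, 67.0, 40.0], 0.87), ([348.0, 215.0, 25.0, 50.0], 0.71)]
lever [([226.0, 177.0, 21.0, 48.0], 0.7)]
clamp_bar [([244.0, 226.0, 10.0, 15.0], 0.61)]
bur_block [([269.0, 207.0, 25.0, 18.0], 0.66)]
bottle_oil [([163.0, 255.0, 10.0, 12.0], 0.47), ([238.0, 225.0, 67.0, 39.0], 0.47), ([176.0, 286.0, 23.0, 19.0], 0.36)]
timer [([173.0, 282.0, 22.0, 24.0], 0.71), ([239.0, 224.0, 64.0, 40.0], 0.35)]
dosing_cup [([403.0, 205.0, 20.0, 23.0], 0.62)]
screwdriver [([133.0, 296.0, 40.0, 42.0], 0.64)]
```

Run:
```python
import cv2
a=cv2.imread("pics/top0.png")[160:350,120:440]; cv2.imwrite("pics/top0c.png",cv2.resize(a,(800,475),interpolation=cv2.INTER_CUBIC))
a=cv2.imread("pics/side0.png")[150:320,170:350]; cv2.imwrite("pics/side0c.png",cv2.resize(a,(630,595),interpolation=cv2.INTER_CUBIC))
```

```text
(no output)
```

View pics/top0c.png

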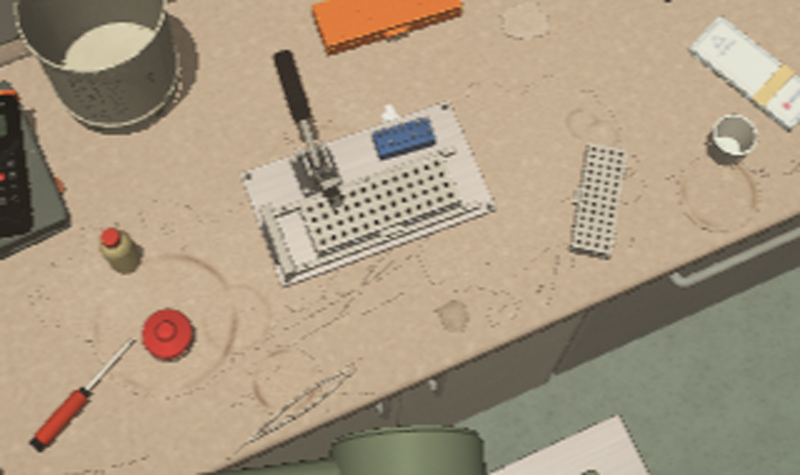

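View pics/side0c.png

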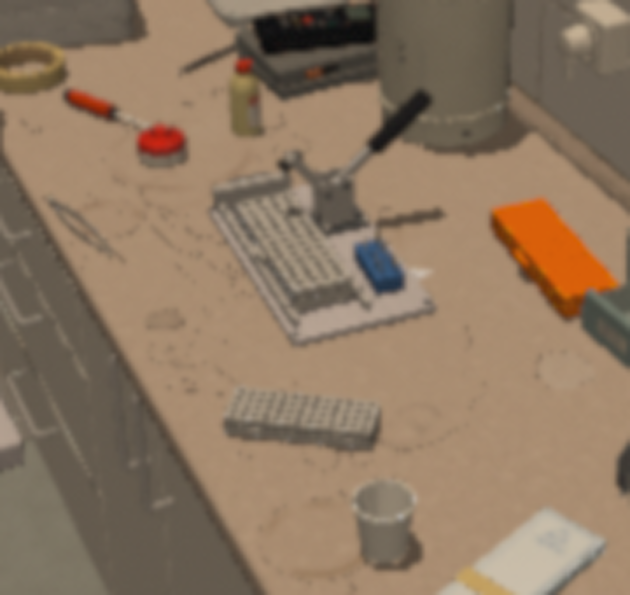

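The top view crop shows the fixture's plate corners at about (245,175), (445,103), (493,210) and (287,285), with the stop to the left and the lever up. The large perforated cassette is in the channel. The small look-alike is at (600,200) and the orange one is at the top. The side view agrees, and I'll fit the pose from these corners.

```bash
cat > h.py <<'E'
import numpy as np,cv2,json
from workcell import status,cams,env,finder
from scipy.optimize import least_squares
def proj(f,X):
    c=np.atleast_2d(X)@np.array(f["R"]).T+f["t"]; p=c@np.array(f["intrinsics"]).T
    return p[:,:2]/p[:,2:]
def w(p,X):
    X=np.atleast_2d(np.asarray(X,float)); c,s=np.cos(p[2]),np.sin(p[2])
    return np.c_[p[0]+c*X[:,0]-s*X[:,1],p[1]+s*X[:,0]+c*X[:,1],X[:,2]]
E
python3 - <<'E'
from h import *
F={c:cams.grab_frame(c) for c in("top","side")}
top=np.array([[245,175],[445,103],[493,210],[287,285]])/2.5+[120,160]
side=np.array([[297,338],[433,303],[212,212]])/3.5+[170,150]
XT=[[112,145,10],[112,-140,10],[-48,-140,10],[-48,145,10]]
XS=[[-48,-140,10],[112,-140,10],[-48,145,10]]
r=lambda p:np.r_[(proj(F["top"],w(p,XT))-top).ravel(),(proj(F["side"],w(p,XS))-side).ravel()]
best=min((least_squares(r,[400,300,a],x_scale=[100,100,1],loss="soft_l1") for a in np.arange(-3,3.1,1)),key=lambda s:s.cost)
p=best.x;print(p,np.degrees(p[2]),np.round(r(p).reshape(-1,2),1).tolist())
# lever/ cassette via overlay
np.save("p.npy",p)
for c,(x0,y0,x1,y1) in dict(top=(215,165,325,280),side=(222,168,302,255)).items():
    k=5 if c=="top" else 6.5
    M=cv2.resize(F[c]["color"][y0:y1,x0:x1,::-1],None,fx=k,fy=k,interpolation=cv2.INTER_CUBIC)
    def P(X):return [tuple(int(v) for v in q) for q in (proj(F[c],w(p,X))+.5-[x0,y0])*k]
    def poly(X,col):cv2.polylines(M,[np.array(P(X))],True,col,1)
    poly(XT,(0,255,0))
    poly([[-43.5,125,40],[48.5,125,40]],(0,0,255))
    poly([[82,55,64],[82+105*np.cos(.68),55,64+105*np.sin(.68)]],(255,0,255))
    for s in(25,40,60):
        t=125-s-190
        poly([[-31,t,40],[36,t,40]],(255,0,0)); 
        poly([[-31,125-s,40],[36,125-s,40]],(0,200,255))
    cv2.imwrite(f"pics/{c}1.png",M)
E
```

```text
[ 4.87549832e+02 -1.48521787e+00 -3.98084975e-02] -2.280858896572306 [[-1.7, -0.5], [1.3, -1.8], [2.0, -1.3], [-1.1, 1.0], [-1.8, 0.5], [0.5, 0.0], [-2.8, -1.8]]
```

View pics/top1.png

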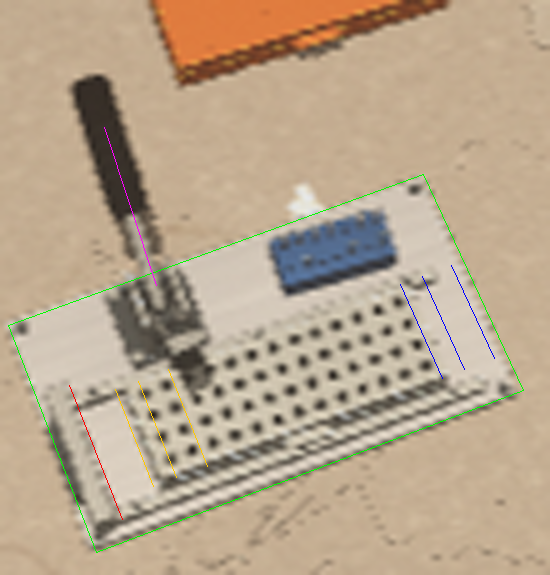

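View pics/side1.png

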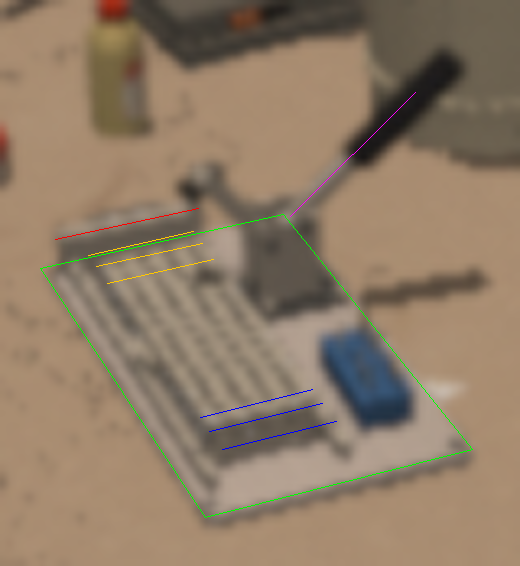

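The fit is good to a few mm: fixture at about (487.5, -1.5), yaw -2.3°. The cassette tail is near fixture y -95, in world about (486, -97). I'm moving behind it with the gripper shut and turned to yaw 88°.

Request:
apply_moves(increments=[[-1, 0.0146, -0.0345, 0, 0, 0, -3.63], [-1, 0.0146, -0.0345, 0, 0, 0, -3.63], [-1, 0.0146, -0.0345, 0, 0, 0, -3.63], [-1, 0.0146, -0.0345, 0, 0, 0, -3.63], [-1, 0.0146, -0.0345, 0, 0, 0, -3.63]])

```text
time_s: 1.52
ee_pos: [267.1, 367.3, 228.0]
ee_rot: [180.0, 0.0, 142.0]
force: [1.2, -0.5, 0.0]
gripper_width: 60.6
gripper_force: 0.0
```

Request:
apply_moves(increments=[[-1, 0.0146, -0.0345, 0, 0, 0, -3.63], [-1, 0.0146, -0.0345, 0, 0, 0, -3.63], [-1, 0.0146, -0.0345, 0, 0, 0, -3.63], [-1, 0.0146, -0.0345, 0, 0, 0, -3.63], [-1, 0.0146, -0.0345, 0, 0, 0, -3.63]])

```text
time_s: 1.93
ee_pos: [340.1, 194.7, 228.3]
ee_rot: [179.9, 0.0, 123.9]
force: [0.7, 0.7, -0.1]
gripper_width: 27.8
gripper_force: 0.0
```

Request:
apply_moves(increments=[[-1, 0.0146, -0.0345, 0, 0, 0, -3.63], [-1, 0.0146, -0.0345, 0, 0, 0, -3.63], [-1, 0.0146, -0.0345, 0, 0, 0, -3.63], [-1, 0.0146, -0.0345, 0, 0, 0, -3.63], [-1, 0.0146, -0.0345, 0, 0, 0, -3.63]])

```text
time_s: 2.35
ee_pos: [413.2, 22.0, 228.3]
ee_rot: [179.9, 0.0, 105.7]
force: [0.7, -0.0, 0.6]
gripper_width: 0.5
gripper_force: 0.0
```

Request:
apply_moves(increments=[[-1, 0.0146, -0.0345, 0, 0, 0, -3.63], [-1, 0.0146, -0.0345, 0, 0, 0, -3.63], [-1, 0.0146, -0.0345, 0, 0, 0, -3.63], [-1, 0.0146, -0.0345, 0, 0, 0, -3.63], [-1, 0.0146, -0.0345, 0, 0, 0, -3.63]])

```text
time_s: 2.77
ee_pos: [486.2, -150.6, 228.1]
ee_rot: [180.0, -0.0, 87.5]
force: [1.7, 0.9, 0.1]
gripper_width: 0.3
gripper_force: 0.0
```

Request:
apply_moves(increments=[[-1, 0, 0, -0.036, 0, 0, 0], [-1, 0, 0, -0.036, 0, 0, 0], [-1, 0, 0, -0.036, 0, 0, 0], [-1, 0, 0, -0.036, 0, 0, 0], [-1, 0, 0, -0.036, 0, 0, 0]])

```text
time_s: 3.18
ee_pos: [485.9, -148.9, 46.7]
ee_rot: [179.9, 0.0, 87.7]
force: [-0.2, 0.3, -0.8]
gripper_width: 0.4
gripper_force: 0.0
```

Request:
apply_moves(increments=[[-1, 0, 0, -0.008, 0, 0, 0], [-1, 0, 0, -0.008, 0, 0, 0], [-1, 0, 0, 0, 0, 0, 0]])

```text
time_s: 3.43
ee_pos: [486.0, -148.7, 31.7]
ee_rot: [-180.0, -0.0, 87.7]
force: [0.3, -0.0, 0.6]
gripper_width: 0.4
gripper_force: 0.0
```

Run:
```python
from h import *
print(status.state()["ee_pos"],status.state()["force"])
for c,(x0,y0,x1,y1),k in (("top",(215,165,335,285),5),):
    f=cams.grab_frame(c);cv2.imwrite(f"pics/{c}2.png",cv2.resize(f["color"][y0:y1,x0:x1,::-1],None,fx=k,fy=k,interpolation=cv2.INTER_CUBIC))
```

```text
[ 486.00628242 -148.65674603   31.74389435] [ 0.31877388 -0.03353095  0.59125866]
```

View pics/top2.png

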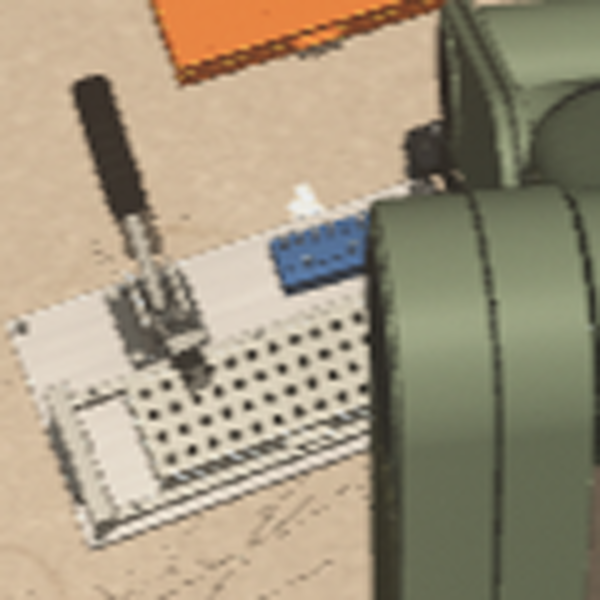

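The picture shows the arm over the tail end at x>375, with the front gap clear and nothing disturbed. I'm pushing along the channel now.

Request:
apply_moves(increments=[[-1, 0, 0.008, 0, 0, 0, 0], [-1, 0, 0.008, 0, 0, 0, 0], [-1, 0, 0.008, 0, 0, 0, 0], [-1, 0, 0.004, 0, 0, 0, 0], [-1, 0, 0.004, 0, 0, 0, 0]])

```text
time_s: 3.9
ee_pos: [486.1, -115.8, 32.7]
ee_rot: [179.9, 0.0, 87.8]
force: [-0.7, -0.2, 0.5]
gripper_width: 0.6
gripper_force: 0.0
```

Request:
apply_moves(increments=[[-1, 0, 0.003, 0, 0, 0, 0], [-1, 0, 0.003, 0, 0, 0, 0], [-1, 0, 0.003, 0, 0, 0, 0], [-1, 0, 0.003, 0, 0, 0, 0], [-1, 0, 0.003, 0, 0, 0, 0]])

```text
time_s: 4.32
ee_pos: [486.9, -103.0, 32.6]
ee_rot: [179.8, 0.2, 87.8]
force: [-0.7, -6.5, 1.0]
gripper_width: 0.3
gripper_force: 3.3
```

Request:
apply_moves(increments=[[-1, 0, 0.003, 0, 0, 0, 0], [-1, 0, 0.003, 0, 0, 0, 0], [-1, 0, 0.003, 0, 0, 0, 0]])

```text
time_s: 4.57
ee_pos: [486.8, -94.0, 32.6]
ee_rot: [179.8, 0.2, 87.8]
force: [-0.6, -6.1, 1.4]
gripper_width: 0.8
gripper_force: 3.4
```

Request:
apply_moves(increments=[[-1, 0, 0.002, 0, 0, 0, 0], [-1, 0, 0.002, 0, 0, 0, 0]])

```text
time_s: 4.73
ee_pos: [486.8, -90.0, 32.6]
ee_rot: [179.9, 0.2, 87.8]
force: [-0.4, -6.5, 1.2]
gripper_width: 0.4
gripper_force: 3.4
```

Request:
apply_moves(increments=[[-1, 0, 0.0015, 0, 0, 0, 0], [-1, 0, 0.0015, 0, 0, 0, 0]])

```text
time_s: 4.9
ee_pos: [486.8, -87.0, 32.6]
ee_rot: [179.9, 0.2, 87.8]
force: [0.5, -6.5, 2.7]
gripper_width: 0.5
gripper_force: 3.4
```

Request:
apply_moves(increments=[[-1, 0, 0.0015, 0, 0, 0, 0], [-1, 0, 0.0015, 0, 0, 0, 0]])

```text
time_s: 5.07
ee_pos: [486.8, -84.0, 32.6]
ee_rot: [179.9, 0.2, 87.8]
force: [0.5, -6.2, 2.9]
gripper_width: 0.5
gripper_force: 3.4
```

Request:
apply_moves(increments=[[-1, 0, 0.001, 0, 0, 0, 0], [-1, 0, 0.001, 0, 0, 0, 0]])

```text
time_s: 5.23
ee_pos: [486.9, -82.5, 32.6]
ee_rot: [179.8, 0.2, 87.8]
force: [-0.6, -11.9, 1.8]
gripper_width: 0.7
gripper_force: 6.0
```

Request:
apply_moves(increments=[[-1, 0, 0.001, 0, 0, 0, 0], [-1, 0, 0.001, 0, 0, 0, 0]])

```text
time_s: 5.4
ee_pos: [486.9, -82.3, 32.7]
ee_rot: [179.8, 0.4, 88.0]
force: [-1.6, -19.9, 0.7]
gripper_width: 0.5
gripper_force: 10.2
```

The force rose to 20 N at the expected place, so the cassette is home. I'm backing off, then going up and over to the lever.

Request:
apply_moves(increments=[[-1, 0, 0, 0, 0, 0, 0], [-1, 0, 0, 0, 0, 0, 0], [-1, 0, 0, 0, 0, 0, 0], [-1, 0, -0.01, 0, 0, 0, 0], [-1, 0, -0.025, 0, 0, 0, 0]])

```text
time_s: 5.82
ee_pos: [485.6, -112.5, 32.1]
ee_rot: [-180.0, -0.1, 87.8]
force: [0.4, 0.8, -0.4]
gripper_width: 0.7
gripper_force: 0.0
```

Request:
apply_moves(increments=[[-1, 0, 0, 0.038, 0, 0, 0], [-1, 0, 0, 0.038, 0, 0, 0], [-1, 0, 0, 0.038, 0, 0, 0], [-1, 0, 0, 0.038, 0, 0, 0], [-1, 0, 0, 0.038, 0, 0, 0]])

```text
time_s: 6.23
ee_pos: [485.3, -113.4, 223.9]
ee_rot: [-180.0, -0.0, 87.7]
force: [1.3, -1.2, 0.3]
gripper_width: 0.5
gripper_force: 0.0
```

Request:
apply_moves(increments=[[-1, 0.029, 0.026, 0, 0, 0, 0], [-1, 0.029, 0.026, 0, 0, 0, 0], [-1, 0.029, 0.026, 0, 0, 0, 0], [-1, 0.029, 0.026, 0, 0, 0, 0], [-1, 0.029, 0.026, 0, 0, 0, 0]])

```text
time_s: 6.65
ee_pos: [631.7, 17.9, 222.0]
ee_rot: [-180.0, -0.0, 87.7]
force: [1.1, -0.4, 0.6]
gripper_width: 0.0
gripper_force: 0.0
```

Request:
apply_moves(increments=[[-1, 0.029, 0.033, 0, 0, 0, 0], [-1, 0, 0, 0, 0, 0, 0], [-1, 0, 0, 0, 0, 0, 0]])

```text
time_s: 6.9
ee_pos: [658.9, 49.5, 220.6]
ee_rot: [-179.9, -0.0, 87.9]
force: [-0.7, -0.0, 1.1]
gripper_width: 0.5
gripper_force: 0.0
```

Run:
```python
from h import *
print(status.state()["ee_pos"],status.state()["force"])
p=np.load("p.npy")
print(w(p,[[172,55,0]]))
f=cams.grab_frame("side");x0,y0,x1,y1,k=222,130,332,255,4.5
M=cv2.resize(f["color"][y0:y1,x0:x1,::-1],None,fx=k,fy=k,interpolation=cv2.INTER_CUBIC)
f=cams.grab_frame("top");x0,y0,x1,y1=215,165,300,290
N=cv2.resize(f["color"][y0:y1,x0:x1,::-1],None,fx=k*.75,fy=k,interpolation=cv2.INTER_CUBIC) if 0 else cv2.resize(f["color"][y0:y1,x0:x1-20,::-1],None,fx=k,fy=k,interpolation=cv2.INTER_CUBIC)
h=min(M.shape[0],N.shape[0]);cv2.imwrite("pics/both3.png",np.hstack([M[:h],N[:h]]))
```

```text
[658.8844747   49.51750045 220.58874704] [-0.74836372 -0.0291307   1.12182478]
[[661.6024536   46.62595491   0.        ]]
```

View pics/both3.png

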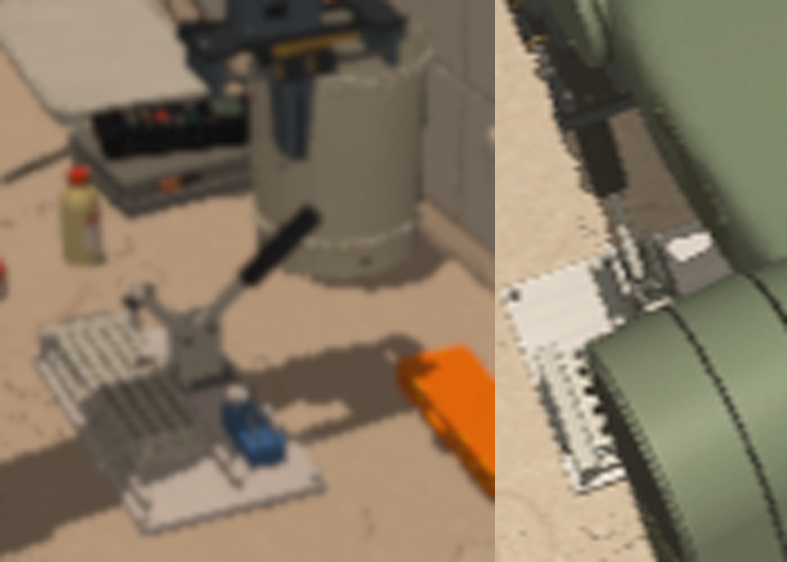

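In the picture the cassette sits against the stop and the fingers, at about (293,155) in the left half, are over the grip of the lever. Nothing else has moved, so I'm pressing down.

Request:
apply_moves(increments=[[-1, 0.002, -0.003, -0.02, 0, 0, 0], [-1, 0, 0, -0.015, 0, 0, 0], [-1, 0, 0, -0.01, 0, 0, 0], [-1, 0, 0, -0.01, 0, 0, 0], [-1, 0, 0, -0.01, 0, 0, 0]])

```text
time_s: 7.42
ee_pos: [660.3, 43.9, 157.3]
ee_rot: [179.9, -0.0, 87.6]
force: [-0.2, -0.9, 7.1]
gripper_width: 0.4
gripper_force: 2.7
```

Request:
apply_moves(increments=[[-1, 0, 0, -0.01, 0, 0, 0], [-1, 0, 0, -0.01, 0, 0, 0], [-1, 0, 0, -0.01, 0, 0, 0]])

```text
time_s: 7.67
ee_pos: [662.0, 44.4, 128.6]
ee_rot: [179.7, -0.0, 87.7]
force: [0.7, 0.3, 5.5]
gripper_width: 0.8
gripper_force: 1.7
```

Request:
apply_moves(increments=[[-1, 0, 0, -0.01, 0, 0, 0], [-1, 0, 0, -0.01, 0, 0, 0], [-1, 0, 0, -0.005, 0, 0, 0], [-1, 0, 0, 0, 0, 0, 0]])

```text
time_s: 8.0
ee_pos: [658.7, 44.5, 99.7]
ee_rot: [-179.7, 0.0, 87.7]
force: [-0.6, -0.3, -0.2]
gripper_width: 0.6
gripper_force: 0.0
```

The force has gone to zero, so the lever has snapped over. I'm retreating upward and checking.

Request:
apply_moves(increments=[[-1, 0, 0, 0.03, 0, 0, 0], [-1, 0, 0, 0.035, 0, 0, 0], [-1, 0, 0, 0.035, 0, 0, 0], [-1, 0, 0, 0.03, 0, 0, 0], [-1, 0, 0, 0, 0, 0, 0]])

```text
time_s: 8.42
ee_pos: [663.4, 44.9, 239.8]
ee_rot: [179.2, -0.1, 87.7]
force: [0.1, -0.3, 1.5]
gripper_width: 0.5
gripper_force: 0.0
```

Run:
```python
from h import *
print(status.state()["ee_pos"],status.state()["force"])
p=np.load("p.npy");f=cams.grab_frame("side");x0,y0,x1,y1,k=222,150,322,255,5.5
M=cv2.resize(f["color"][y0:y1,x0:x1,::-1],None,fx=k,fy=k,interpolation=cv2.INTER_CUBIC)
for X in ([82,55,64],[82+135*np.cos(.09),55,64-135*np.sin(.09)]):
    q=(proj(f,w(p,[X]))[0]+.5-[x0,y0])*k; cv2.circle(M,(int(q[0]),int(q[1])),4,(255,0,255),1)
cv2.imwrite("pics/side4.png",M)
```

```text
[663.38172629  44.88727499 239.78057504] [ 0.11213064 -0.32360686  1.4693155 ]
```

View pics/side4.png

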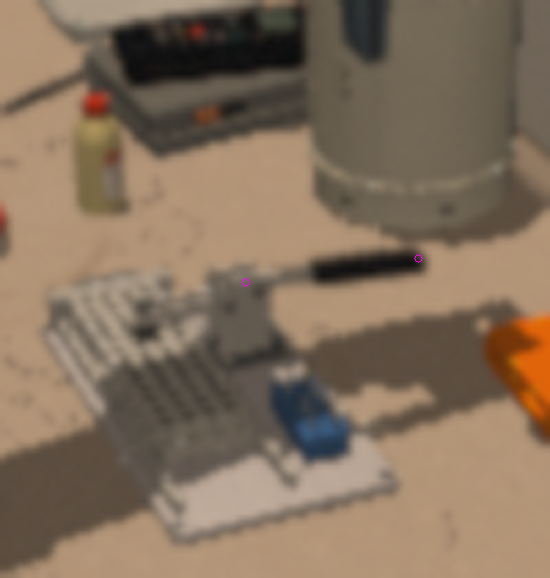

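The lever is down, with its end at (420,258) as predicted for lock, and the foot is on the cassette at (145,330). The cassette is at the stop and the fingers are clear.

```bash
python3 -c "
from workcell import env
print(env.job_done())"
```

```text
the job is handed in; nothing more can be done
None
```

The cassette is home against the end stop, the clamp lever is locked with its foot on the cassette, nothing else appears to have moved, and the job is handed in; the judge's verdict was not shown.

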